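# Lock an offcut in the drill jig with the bayonet bolt

## Robot

A 6-joint arm with a two-finger parallel gripper is mounted at the origin on a cart in front of the work surface, level with it; the furniture and walls round the work are solid. World frame = base frame: x ahead of the robot, y to its left, z up, the work surface at z = 0. Lengths are in m, angles in rad, forces in N, time in s.
With the tool pointing down it reaches from about 0.35 to 0.975 m from the base axis. Payload 7.1 kg.
Tool frame: the origin (TCP) lies at the very end of the fingers, on their centre line; the grasp point (between the pads) lies r.tcp_to_grasp behind it (r.tcp_to_grasp is the distance from the TCP to the grasp point, in m); z points along the fingers, y is the direction in which the jaws open and shut (so a half turn about z gives the same grasp; the last joint's range is limited). The gripper opens to 88 mm and grips with 3 to 60 N. Pads are 20 mm wide; open, the fingers measure 115 mm over their backs; the gripper's body (75 mm by 178 mm) begins 61 mm behind the grasp point.
Start: joints at [1.119, 0.423, 1.63, -0, 1.089, -0.019], TCP at [0.262, 0.567, 0.223] pointing down, gripper open.
Joint ranges: [-3, 3], [-0.9, 2.11], [0.09, 2.58], [-1.31, 4.45], [0.11, 2.69], [-2.54, 2.54]. Speed limits (rad/s): [2.39, 2.39, 3.01, 3.14, 3.14, 3.14].

## Interface

Orientations are given as a unit quaternion [x, y, z, w].
In Python, from rig import r gives the robot as it stands.
- The arm moves only by the shell command python3 -m handwheel 'ROWS' [OPENING] [FORCE]. ROWS is JSON, a list of rows, each a list of 6 numbers: the shift along the tool's x, y, z in mm, then the turn, a rotation vector about the tool's x, y, z in degrees. A call has 1 to 20 rows; each row shifts and turns the commanded pose from where the row before left it, along the tool's axes as they then stand; what a row does not reach is not made up. A row lasts 1/10 s, in which the tool goes at most 50 mm and 8.59 degrees, less where a joint would pass 70% of its speed; a pose out of reach is approached as far as the arm can. A call with a gripper value outside its range is refused whole. OPENING is the finger opening in mm, from 0 to 87.8, set as the call begins (- or left out, the last holds). The fingers move at their own pace and stop on an object; FORCE is the grip in N (left out, the last holds). Time passes only in rows, so rows that do not move let the fingers close. It gives the time, the measured TCP pose, the force and the opening at its end, in the units of the state.
- r.sense(): the state, without advancing time (a new reading comes with each control period).
- r.grab_frame(name): name is "side" or "top" or "wrist"; returns a dict with "frame" (420x560x3 uint8, red, green, blue), "range_z" (420x560 float32, m along the optical axis (not along the pixel's ray), 0 where there is no reading), "mtx" (3x3 intrinsics, pixels), "R" (3x3) and "t" (3): a world point X has camera coordinates R X + t; the wrist camera has in their place "mount" (4x4, takes a point from camera to tool coordinates, whose origin is the TCP and whose axes are the flange's). Camera axes: x right, y down, z forward; pixel columns grow to the right and rows downward; lengths in m; the calibration is good to about 2 mm. A picture is of the moment at which its call begins: read the wrist's pose just before it.
- r.close_job(): hands the job in, once; it reports no verdict.
The state is a dict: "time": time; "joint_positions": joint angles; "qd": joint speeds; "effort": joint torques, N m; "tcp_pos": TCP position; "tool_rot": TCP orientation; "force": force on the tool from outside, world axes, zero at the start; "moment": the same for the moment, N m; "width": finger opening in m.
Only numpy, scipy, OpenCV 4.12 (cv2) and the standard library are available. Lean on these libraries where they do the work, as an engineer would, in place of code of your own. Each camera call takes 0.05 s, during which the arm holds its last target. There are 200 camera calls.

## Task

Clamp the wooden offcut in the drilling jig; pushing with the fingertips is all it takes, nothing needs gripping: push the upright ball handle of the clamp bolt along the slot in its tube until the bolt has driven the offcut up against the end stop and the handle stands at the corner of the slot, then push the handle over into the side leg of the slot, all the way to its end, so that the bolt is locked, and let go. The offcut stays down flat in its nest the whole time, never lifted or tipped, and the tools lying round the jig are left where they are.

Things in the scene. Friction and masses are not known exactly. Their poses are not given: they have to be found in the camera images.
- drill_jig: Drilling jig screwed to the worktop (fixed, but its place and yaw vary): plywood base 110 (x) x 330 (y) x 15 mm thick. Origin: centre of the base's underside, on the worktop; z up; y runs lengthwise, from the clamp bolt (on the -y half) toward the end stop (+y half). Its highest parts besides the handle are the drill guide's bushings, 71 mm above the worktop.
- corner (a point): On the tube's axis under the slot's corner; axes as the jig's (in its frame x 0, y -55, z 36 mm). Steel tube, diameter 34 mm, along y from jig y = -155 to -14 mm, top 53 mm up; collars at its ends, top 57 mm, from y -150 to -132 and -39 to -21. L-shaped slot 11 mm wide: long leg on top, from 50 mm in -y of here (pin centre) to here; side leg from here toward -x, down round the tube.
- stop_face (a point): Middle of the end stop's face that the offcut must rest against (jig frame x 0, y +130 mm, 33 mm above the worktop); axes as the jig's. The nest before it: two wooden rails 45 mm apart, 45 mm high above the worktop, and an aluminium drill guide bridging them 15 to 45 mm from this face.
- clamp_bolt (a joint): Travel of the bolt along the tube, m: 0 = drawn back, 0.050 = fully forward (hard stop), pin at the corner. Grows toward the jig's +y; starts at 0 to 0.012. Stays where it is left; takes about 5 N to slide, 8 N at the end, where its sprung nose presses on the offcut. The side leg is 2 mm wider than needed: the handle turns only from about 0.048 on.
- bolt_handle (a joint): Angle of the handle about the tube's axis, rad: 0 = upright, in the long leg; 1.25 = end of the side leg (hard stop), leaning toward the jig's -x. It can turn only when the bolt is fully forward; it stays where it is left and takes about 1.5 N at the knob.
- knob (a point): Centre of the handle's black ball knob, 22 mm in diameter, on an 8 mm steel pin, 48 mm from the tube's axis: upright it is 84 mm above the worktop, at the end of the side leg 51 mm above it and 46 mm to the jig's -x side of the tube's axis. Moves with the bolt and the handle.
- bolt_nose: Round rubber nose, 23 mm in diameter, at the bolt's +y end; sprung, 1 N per mm, up to 5 mm. Its front is 108 mm in +y of the handle's pin when free. When the bolt is fully forward on a seated offcut it is pressed in 3 mm. Origin on the tube's axis at the pin.
- offcut: Loose wooden offcut, 42 x 80 x 36 mm (80 along the jig's y), about 0.09 kg, in the nest on the jig's base, 6 to 20 mm short of the end stop at the start. Origin: centre of its underside, 15 mm above the worktop; seated, it is 40 mm from the stop face.
- pencil: Pencil, 166 mm long, 8 mm across, lying loose on the worktop on the jig's -x side. Leave it.
- screwdriver: Screwdriver, 200 mm long, 29 mm handle, lying loose on the worktop on the jig's +x side. Leave it.
- pliers_1: Red combination pliers, 185 mm, lying loose near the front edge of the worktop. Leave them.
- wrench: Adjustable wrench, 190 mm, lying loose toward the back of the worktop. Leave it.
- sanding_block: Black and grey sanding block, 110 x 58 x 30 mm, loose on the worktop to the right of the jig. Leave it.
Not all that is in view belongs to the job. There is more than one size of the offcut; the job needs the smaller.

How it is judged:
On the way:
1. the bolt is pushed fully forward, the offcut is against the end stop, the handle still upright (value of joint clamp_bolt above 0.047 m and value of joint bolt_handle below 0.4 rad and y of offcut in the frame of stop_face above -0.0415 m), for 0.1 s.
At the end, for the whole second after the job is handed in: The bolt is forward (over 46.5 mm of 50), its handle at the end of the side leg (over 1.15 rad of 1.25) and at rest, the offcut lies flat in the nest within 1.5 mm of the end stop and the bolt's nose presses on it with more than 0.5 N (value of joint clamp_bolt above 0.0465 m and value of joint bolt_handle above 1.15 rad and y of offcut in the frame of stop_face above -0.0415 m and angle between the y axis of offcut and the y axis of drill_jig, either way round below 0.06 rad and angle between offcut's own z axis and vertical below 0.05 rad and contact force between bolt_nose and offcut above 0.5 N and velocity of joint bolt_handle below 0.05 rad/s); the robot touches nothing.
It fails at once if the offcut is lifted or tipped (z of offcut in the frame of stop_face above -0.012 m or angle between offcut's own z axis and vertical above 0.15 rad).
It fails at once if a tool lying round the jig is moved by more than 20 mm (distance of any of pencil, screwdriver, pliers_1, wrench, sanding_block from where it was at the start of the episode above 0.02 m).
It also fails if it takes over 45 s, if anything falls off the work surface, if the arm or the gripper's body presses on something with over 40 N, if the wrist force passes 120 N, or if a joint passes its speed limit or range.

## Working session

There is one attempt and no reset: what is moved stays moved. The work goes in short steps, Python scripts to look and compute and a shell command to move; the robot and the scene stay as the last step left them, time stands still between calls to the robot, and variables do not carry over. Pictures are saved under pics/ and viewed, about 8 in all and at most 12, crops included, and the job is handed in when it is done.

```bash
mkdir -p pics; ls; python3 - <<'E'
from rig import r
import cv2,numpy as np
s=r.sense();print(s['tcp_pos'],s['tool_rot'],s['width'],s['time'],r.tcp_to_grasp)
fs=[]
for n in('top','side'):
    f=r.grab_frame(n);np.savez(f'pics/{n}0.npz',**f);cv2.imwrite(f'pics/{n}0.png',f['frame'][...,::-1])
    print(n,f['mtx'].tolist(),f['R'].tolist(),f['t'])
E
```

```text
pics
[0.26185757 0.56687124 0.22191294] [ 2.14711736e-01  9.76677171e-01 -7.35655785e-04 -1.79544923e-04] 0.0880459279435274 0.0 0.0187
top [[431.9916747213265, 0.0, 279.8401309615747], [0.0, 431.9916747213265, 208.9940068052077], [0.0, 0.0, 1.0]] [[0.019568609052950228, -0.9998085164364802, 9.040614622134284e-07], [-0.9966029297580405, -0.019505940517347276, -0.0800132406681779], [0.07999793708229508, 0.0015648468353932346, -0.99679380080183]] [0.1156321 0.5765278 0.8917513]
side [[387.5448702066724, 0.0, 275.5749442458995], [0.0, 387.5448702066724, 211.3521667676797], [0.0, 0.0, 1.0]] [[0.9765854988556067, -0.2143523134023494, -0.018271539727314982], [-0.15046865045240004, -0.6198861967867383, -0.7701300463326349], [0.15375288178105578, 0.7548471294059046, -0.637625174041683]] [-0.50566465  0.24709336  0.70556431]
```

View pics/top0.png

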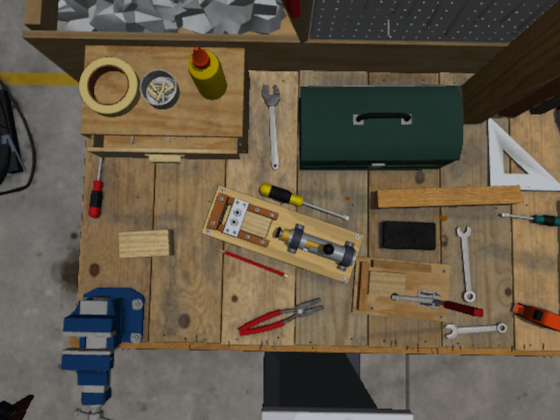

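View pics/side0.png

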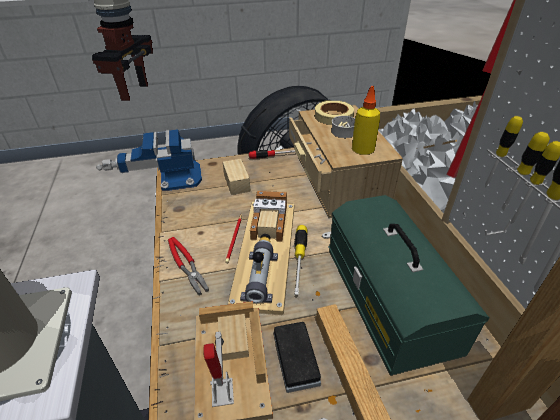

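The top view shows the screwed-down drilling jig with its end stop at left (~(213,212)), tube at (290–355, 235–258) and black knob at ~(328,248). Two other things could be mistaken for parts of the job: the loose block at (145,243), and the toggle-clamp jig at (400,290) with its own block. The one that fits is the tube-and-slot jig with the offcut between its rails at ~(262,228). I'll confirm that in a crop and measure.

```bash
cat > h.py <<'E'
import numpy as np,cv2
def cloud(f):
    z=f['range_z'].astype(float);v,u=np.indices(z.shape);K=f['mtx']
    C=np.stack([(u-K[0,2])/K[0,0]*z,(v-K[1,2])/K[1,1]*z,z],-1)
    P=(C-f['t'])@f['R'];P[z==0]=np.nan
    return P
def proj(f,X):
    c=np.atleast_2d(X)@f['R'].T+f['t'];p=c@f['mtx'].T;return p[:,:2]/p[:,2:]
def ray(f,uv,h):
    d=f['R'].T@np.linalg.inv(f['mtx'])@np.array([uv[0],uv[1],1.]);o=-f['R'].T@f['t'];return o+d*(h-o[2])/d[2]
E
python3 - <<'E'
from h import *
f=dict(np.load('pics/top0.npz'));P=cloud(f)
im=f['frame'];cv2.imwrite('pics/crop.png',cv2.resize(im[175:295,190:375,::-1],None,fx=4,fy=4,interpolation=cv2.INTER_CUBIC))
v,u=np.indices(P.shape[:2]);box=(u>200)&(u<372)&(v>180)&(v<290)
print('table z',np.nanmedian(P[290:300,200:240,2]))
dark=(im.max(-1)<60)
for n,m in(('knob',box&(P[...,2]>.07)&(u>300)),('tube',box&(u>285)&(P[...,2]>.038)&(P[...,2]<.065)),('hi',box&(P[...,2]>.03)),('base',box&(P[...,2]>.008))):
    n_,l,st,ce=cv2.connectedComponentsWithStats(m.astype(np.uint8));k=1+st[1:,4].argmax();q=P[l==k]
    rc=cv2.minAreaRect(q[:,:2].astype(np.float32)*1000)
    print(n,len(q),q.mean(0).round(4),q[:,2].max().round(4),'rect',np.round(rc[0]),np.round(rc[1]),rc[2],'uv',ce[k])
E
```

```text
table z 0.000443068999201267
knob 98 [0.494  0.0321 0.092 ] 0.0984 rect [494.  31.] [19. 20.] 0.9179672002792358 uv [327.80612245 248.19387755]
tube 1122 [0.4978 0.0443 0.0502] 0.0607 rect [498.  45.] [150.  41.] 72.08226013183594 uv [319.60606061 246.03030303]
hi 2035 [0.55   0.2044 0.0552] 0.0748 rect [550. 203.] [128.  73.] 72.17369079589844 uv [241.51253071 218.7965602 ]
base 8574 [0.5166 0.1088 0.0321] 0.0984 rect [516. 100.] [377. 116.] 70.81714630126953 uv [287.88150222 236.34802892]
```

View pics/crop.png

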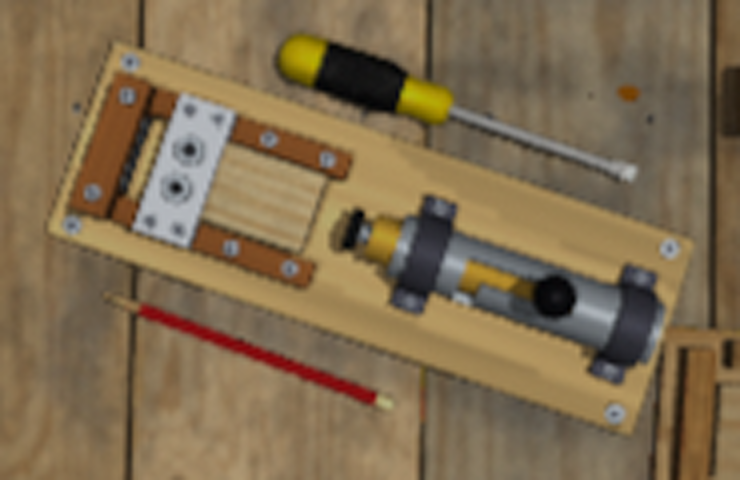

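The crop confirms it: the target is the jig with four base screws, the grey tube with the black knob at crop (553,295), and the offcut between the rails at crop (265,195). I'll get the jig frame from the four screws and express the tool offset in jig axes.

```bash
cat >> h.py <<'E'
from scipy.spatial.transform import Rotation as Rn
def jig():
    f=dict(np.load('pics/top0.npz'))
    S=[ray(f,(190+(a+.5)/4-.5,175+(b+.5)/4-.5),.015) for a,b in((130,62),(72,225),(670,248),(616,413))]
    S=np.array(S);c=S.mean(0);d=(S[0]+S[1]-S[2]-S[3])[:2];d/=np.linalg.norm(d)
    return c[:2],np.array([d[1],-d[0]]),d   # centre, jig x, jig y
def tj(p):
    c,x,y=jig();q=np.array(p[:2])-c;return np.round(1000*np.array([q@x,q@y,p[2]]),1)
def state(s):
    c,x,y=jig();ty=Rn.from_quat(s['tool_rot']).as_matrix()
    print('t',s['time'],'tcp in jig mm',tj(s['tcp_pos']),'F jig',np.round([s['force'][:2]@x,s['force'][:2]@y,s['force'][2]],1),'toolx/y ang from jig +y deg',[round(np.degrees(np.arctan2(ty[1,i],ty[0,i])-np.arctan2(y[1],y[0])),1) for i in(0,1)],'w',s['width'])
E
python3 - <<'E'
from h import *
from rig import r
print(jig());print('knob',tj([.494,.0315,.084]),'ang',np.degrees(np.arctan2(*jig()[2][::-1])))
f=dict(np.load('pics/side0.npz'));im=f['frame'];P=cloud(f)
m=(P[...,2]>.075)&(P[...,2]<.105)&(np.hypot(P[...,0]-.494,P[...,1]-.03)<.03);print('side knob',m.sum(),tj(P[m].mean(0)))
state(r.sense())
E
```

```text
(array([0.52221389, 0.12051779]), array([ 0.95163431, -0.30723305]), array([0.30723305, 0.95163431]))
knob [  0.5 -93.4  84. ] ang 72.10743966413237
side knob 100 [ -2.  -98.2  89.1]
t 0.1 tcp in jig mm [-384.9  344.8  222. ] F jig [0.9 0.5 0.5] toolx/y ang from jig +y deg [np.float64(83.1), np.float64(-6.9)] w 0.08761943391401329
```

```bash
python3 -m handwheel '[[0,0,0,0,0,-6.9],[-20,-25,0,0,0,0],[-20,-25,0,0,0,0],[-20,-25,0,0,0,0],[-20,-25,0,0,0,0],[-20,-25,0,0,0,0],[-20,-25,0,0,0,0],[-20,-25,0,0,0,0],[-20,-25,0,0,0,0],[-20,-25,0,0,0,0],[-20,-25,0,0,0,0],[-20,-25,0,0,0,0],[-20,-25,0,0,0,0],[-20,-25,0,0,0,0],[-20,-25,0,0,0,0],[-20,-25,0,0,0,0],[-20,-25,0,0,0,0],[-20,-25,0,0,0,0],[-20,-25,0,0,0,0],[0,0,0,0,0,0]]' 0 20
python3 -c "
from h import *
from rig import r
state(r.sense())"
```

```text
time: 2.1
tcp_pos: [0.4674, 0.026, 0.2226]
tool_rot: [0.157, 0.988, -0.0, 0.0]
force: [-0.2, -0.0, -0.3]
width: 0.0004
t 2.1 tcp in jig mm [ -23.1 -106.8  222.6] F jig [-0.2 -0.1 -0.3] toolx/y ang from jig +y deg [np.float64(89.8), np.float64(-0.2)] w 0.0004396932057700177
```

```bash
python3 -m handwheel '[[-12,-16,0,0,0,0],[-12,-16,0,0,0,0],[0,0,40,0,0,0],[0,0,40,0,0,0],[0,0,35,0,0,0],[0,0,20,0,0,0],[0,0,15,0,0,0],[0,0,0,0,0,0],[0,0,0,0,0,0]]'
python3 - <<'E'
from h import *
from rig import r
state(r.sense())
f=r.grab_frame('side');np.savez('pics/side1.npz',**f)
u,v=proj(f,[.494,.03,.07])[0].astype(int);a,b=max(v-80,0),max(u-100,0)
print(b,a);cv2.imwrite('pics/s1.png',cv2.resize(f['frame'][a:a+150,b:b+200,::-1],None,fx=4,fy=4,interpolation=cv2.INTER_CUBIC))
E
```

```text
time: 3.0
tcp_pos: [0.4791, -0.0088, 0.0727]
tool_rot: [0.155, 0.988, -0.0, -0.0]
force: [-0.4, 0.2, 0.0]
width: 0.0003
t 3.0 tcp in jig mm [  -1.2 -136.3   72.7] F jig [-0.4  0.   0. ] toolx/y ang from jig +y deg [np.float64(90.0), np.float64(0.0)] w 0.0002978699470976737
159 182
```

View pics/s1.png

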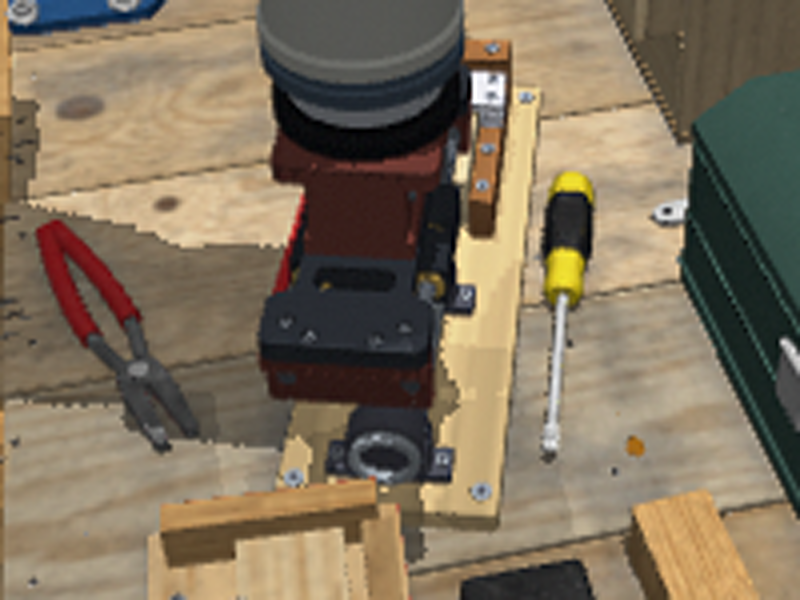

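The gripper stands over the rear of the tube (collar at (385,450) in the crop) and hides the knob, so I'll push and watch the force.

```bash
python3 -m handwheel '[[0,8,2,0,0,0],[0,6,0,0,0,0],[0,5,0,0,0,0],[0,5,0,0,0,0],[0,5,0,0,0,0],[0,5,0,0,0,0],[0,5,0,0,0,0],[0,5,0,0,0,0]]'; python3 -c "
from h import *
from rig import r
state(r.sense())"
python3 -m handwheel '[[0,3,0,0,0,0],[0,3,0,0,0,0],[0,3,0,0,0,0],[0,0,0,0,0,0],[0,0,0,0,0,0]]'; python3 -c "
from h import *
from rig import r
state(r.sense())"
```

```text
time: 3.85
tcp_pos: [0.4931, 0.0327, 0.0708]
tool_rot: [0.156, 0.988, -0.0, 0.0]
force: [-1.0, -4.9, 3.4]
width: 0.0006
t 3.85 tcp in jig mm [ -0.7 -92.5  70.8] F jig [ 0.6 -5.   3.4] toolx/y ang from jig +y deg [np.float64(90.0), np.float64(-0.0)] w 0.0006033522500810511
time: 4.35
tcp_pos: [0.4957, 0.0414, 0.0706]
tool_rot: [0.156, 0.988, 0.0, -0.0]
force: [-0.5, -2.2, 1.3]
width: 0.0003
t 4.35 tcp in jig mm [ -0.9 -83.4  70.6] F jig [ 0.2 -2.2  1.3] toolx/y ang from jig +y deg [np.float64(90.0), np.float64(-0.0)] w 0.0003116167958541491
```

```bash
for i in 1; do python3 -m handwheel '[[0,2,0,0,0,0],[0,2,0,0,0,0]]';python3 -m handwheel '[[0,1,0,0,0,0],[0,1,0,0,0,0]]'; python3 -m handwheel '[[0,1,0,0,0,0],[0,0,0,0,0,0]]'; done; python3 -c "
from h import *
from rig import r
state(r.sense())"
```

```text
time: 4.55
tcp_pos: [0.4967, 0.0447, 0.0706]
tool_rot: [0.156, 0.988, -0.0, -0.0]
force: [-0.9, -4.8, 1.6]
width: 0.0008
time: 4.75
tcp_pos: [0.4973, 0.0466, 0.0706]
tool_rot: [0.156, 0.988, -0.0, -0.0]
force: [-0.5, -5.4, 2.1]
width: 0.0
time: 4.95
tcp_pos: [0.4977, 0.0477, 0.0706]
tool_rot: [0.156, 0.988, -0.0, -0.0]
force: [-0.2, -5.4, 2.3]
width: 0.0002
t 4.95 tcp in jig mm [ -1.  -76.9  70.6] F jig [ 1.5 -5.2  2.3] toolx/y ang from jig +y deg [np.float64(90.0), np.float64(-0.0)] w 0.00021157456663843349
```

Not at the hard stop yet, so I'll keep going until the force jumps.

```bash
python3 -m handwheel '[[0,1,0,0,0,0],[0,1,0,0,0,0]]';python3 -m handwheel '[[0,1,0,0,0,0],[0,0,0,0,0,0]]'; python3 -m handwheel '[[0,1,0,0,0,0],[0,0,0,0,0,0]]'; python3 -c "
from h import *
from rig import r
state(r.sense())"
```

```text
time: 5.15
tcp_pos: [0.4982, 0.0494, 0.0706]
tool_rot: [0.156, 0.988, -0.0, -0.0]
force: [-1.1, -6.4, 3.0]
width: 0.0004
time: 5.35
tcp_pos: [0.4985, 0.0503, 0.0706]
tool_rot: [0.155, 0.988, -0.0, -0.0]
force: [-0.4, -5.7, 3.1]
width: 0.0004
time: 5.55
tcp_pos: [0.4983, 0.0507, 0.0706]
tool_rot: [0.155, 0.988, -0.001, -0.001]
force: [-2.7, -9.9, 4.5]
width: 0.0004
t 5.55 tcp in jig mm [ -1.3 -73.8  70.6] F jig [  0.5 -10.2   4.5] toolx/y ang from jig +y deg [np.float64(90.0), np.float64(0.0)] w 0.00036668467249905117
```

```bash
python3 -m handwheel '[[0,1,0,0,0,0],[0,0,0,0,0,0]]';python3 -m handwheel '[[0,1,0,0,0,0],[0,0,0,0,0,0]]'; python3 -c "
from h import *
from rig import r
state(r.sense())"
```

```text
time: 5.75
tcp_pos: [0.4981, 0.0511, 0.0706]
tool_rot: [0.155, 0.988, -0.001, -0.001]
force: [-3.8, -14.9, 6.9]
width: 0.0003
time: 5.95
tcp_pos: [0.4979, 0.0514, 0.0706]
tool_rot: [0.155, 0.988, -0.002, -0.002]
force: [-4.3, -18.2, 8.5]
width: 0.0005
t 5.95 tcp in jig mm [ -1.9 -73.2  70.6] F jig [  1.5 -18.6   8.5] toolx/y ang from jig +y deg [np.float64(90.1), np.float64(0.1)] w 0.0005029966465878481
```

Hard stop: the force is climbing and the tool has stopped. I'll back off, rise and look.

```bash
python3 -m handwheel '[[0,-10,0,0,0,0],[0,-15,0,0,0,0],[0,0,-35,0,0,0],[0,0,-40,0,0,0],[-25,0,-20,0,0,0],[-40,0,0,0,0,0],[-40,0,0,0,0,0],[-20,0,0,0,0,0],[0,0,0,0,0,0],[0,0,0,0,0,0]]'
python3 - <<'E'
from h import *
from rig import r
state(r.sense())
f=r.grab_frame('side');P=cloud(f)
c,x,y=jig();k=c+y*-.055
m=(P[...,2]>.07)&(P[...,2]<.105)&(np.hypot(P[...,0]-k[0],P[...,1]-k[1])<.035);print('side knob',m.sum(),tj(P[m].mean(0)) if m.any() else '')
u,v=proj(f,[.51,.1,.05])[0].astype(int);a,b=max(v-75,0),max(u-100,0)
f2=r.grab_frame('top')
A=cv2.resize(f['frame'][a:a+150,b:b+130,::-1],(390,450));B=cv2.resize(f2['frame'][175:295,190:375,::-1],(390,253));B=cv2.copyMakeBorder(B,0,197,0,0,0)
cv2.imwrite('pics/s2.png',np.hstack([A,B]))
E
```

```text
time: 6.95
tcp_pos: [0.6099, -0.0089, 0.1649]
tool_rot: [0.156, 0.988, 0.0, -0.001]
force: [0.2, 0.0, -0.6]
width: 0.0006
t 6.95 tcp in jig mm [123.2 -96.2 164.9] F jig [ 0.2  0.1 -0.6] toolx/y ang from jig +y deg [np.float64(90.0), np.float64(-0.0)] w 0.0006445207428882082
side knob 101 [ -2.8 -58.5  87.2]
```

View pics/s2.png

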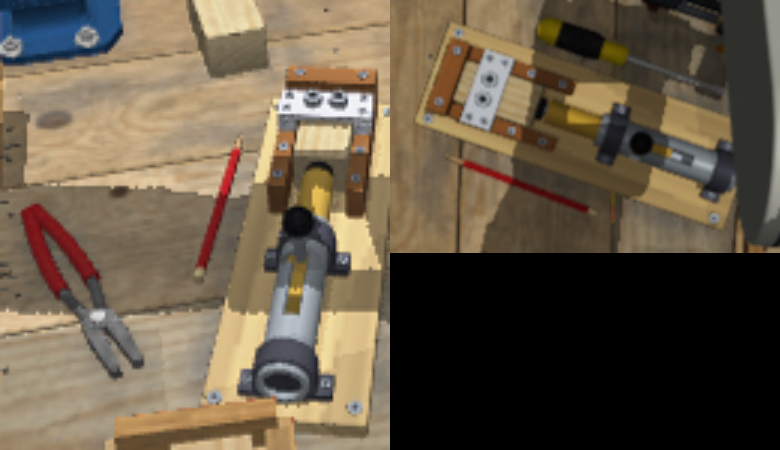

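Side crop: the knob at (298,220) is upright at the slot's corner, and the nose at (318,170) presses the offcut toward the stop. Next I'll come down on the +x side and push sideways.

```bash
python3 -m handwheel '[[28,14,0,0,0,0],[28,14,0,0,0,0],[26,13,0,0,0,0],[0,0,40,0,0,0],[0,0,35,0,0,0],[0,0,22,0,0,0],[0,0,0,0,0,0]]'; python3 -c "
from h import *
from rig import r
state(r.sense())"
python3 -m handwheel '[[8,0,0,0,0,0],[6,0,0,0,0,0],[5,0,0,0,0,0],[5,0,1,0,0,0],[5,0,1,0,0,0]]'; python3 -c "
from h import *
from rig import r
state(r.sense())"
```

```text
time: 7.75
tcp_pos: [0.5421, 0.0557, 0.0662]
tool_rot: [0.155, 0.988, -0.001, -0.003]
force: [-0.2, 0.5, 0.6]
width: 0.0009
t 7.75 tcp in jig mm [ 38.9 -55.6  66.2] F jig [-0.4  0.4  0.6] toolx/y ang from jig +y deg [np.float64(90.0), np.float64(0.0)] w 0.0008737599619843698
time: 8.25
tcp_pos: [0.5186, 0.0646, 0.0676]
tool_rot: [0.155, 0.988, 0.0, 0.001]
force: [0.7, -1.1, 0.7]
width: 0.0006
t 8.25 tcp in jig mm [ 13.7 -54.3  67.6] F jig [ 1.  -0.8  0.7] toolx/y ang from jig +y deg [np.float64(90.0), np.float64(0.0)] w 0.0005502802458404543
```

```bash
python3 -m handwheel '[[5,0,1,0,0,0],[5,0,1,0,0,0],[5,0,1,0,0,0]]'; python3 -m handwheel '[[4,0,0,0,0,0],[4,0,0,0,0,0],[0,0,0,0,0,0]]'; python3 -c "
from h import *
from rig import r
state(r.sense())"
```

```text
time: 8.55
tcp_pos: [0.5034, 0.0692, 0.0637]
tool_rot: [0.156, 0.988, 0.0, 0.0]
force: [1.3, 0.3, 1.2]
width: 0.0006
time: 8.85
tcp_pos: [0.4953, 0.0716, 0.0635]
tool_rot: [0.155, 0.988, -0.0, -0.0]
force: [0.0, -0.1, 1.1]
width: 0.0006
t 8.85 tcp in jig mm [-10.6 -54.8  63.5] F jig [ 0.1 -0.1  1.1] toolx/y ang from jig +y deg [np.float64(90.0), np.float64(0.0)] w 0.0005555862434513574
```

```bash
python3 -m handwheel '[[-8,0,-10,0,0,0],[0,0,-40,0,0,0],[17,0,0,0,0,0],[17,0,0,0,0,0],[0,0,0,0,0,0],[0,0,15,0,0,0],[0,0,10,0,0,0],[0,0,0,0,0,0]]'; python3 -c "
from h import *
from rig import r
state(r.sense())"
python3 -m handwheel '[[2,0,5,0,0,0],[2,0,5,0,0,0],[2,0,4,0,0,0],[2,0,4,0,0,0]]'; python3 -c "
from h import *
from rig import r
state(r.sense())"
```

```text
time: 9.65
tcp_pos: [0.471, 0.0792, 0.0876]
tool_rot: [0.156, 0.988, -0.0, -0.001]
force: [-0.7, -0.2, 0.1]
width: 0.0004
t 9.65 tcp in jig mm [-36.  -55.1  87.6] F jig [-0.6 -0.4  0.1] toolx/y ang from jig +y deg [np.float64(90.0), np.float64(-0.0)] w 0.0004122660931378199
time: 10.05
tcp_pos: [0.4623, 0.082, 0.0706]
tool_rot: [0.156, 0.988, -0.0, -0.001]
force: [-3.4, 1.2, 4.4]
width: 0.0006
t 10.05 tcp in jig mm [-45.2 -55.1  70.6] F jig [-3.6  0.1  4.4] toolx/y ang from jig +y deg [np.float64(90.0), np.float64(-0.0)] w 0.0006300201541137203
```

```bash
python3 -m handwheel '[[1,0,3,0,0,0],[0,0,3,0,0,0]]';python3 -m handwheel '[[0,0,2,0,0,0],[0,0,1,0,0,0]]';python3 -m handwheel '[[0,0,1,0,0,0],[0,0,0,0,0,0]]'; python3 -m handwheel '[[0,0,1,0,0,0],[0,0,0,0,0,0]]'; python3 -c "
from h import *
from rig import r
state(r.sense())"
```

```text
time: 10.25
tcp_pos: [0.4626, 0.0823, 0.0646]
tool_rot: [0.156, 0.988, -0.0, -0.0]
force: [-1.4, 0.4, 2.3]
width: 0.0008
time: 10.45
tcp_pos: [0.463, 0.0822, 0.0617]
tool_rot: [0.156, 0.988, 0.0, 0.0]
force: [-3.2, 1.4, 10.2]
width: 0.0003
time: 10.65
tcp_pos: [0.4629, 0.0823, 0.0613]
tool_rot: [0.156, 0.988, 0.0, 0.0]
force: [-3.3, 0.6, 13.3]
width: 0.0002
time: 10.85
tcp_pos: [0.4629, 0.0824, 0.0608]
tool_rot: [0.156, 0.988, 0.0, 0.0]
force: [-7.0, 1.4, 20.9]
width: 0.0009
t 10.85 tcp in jig mm [-44.7 -54.5  60.8] F jig [-7.1 -0.8 20.9] toolx/y ang from jig +y deg [np.float64(90.0), np.float64(-0.0)] w 0.0009128278779623338
```

Another hard stop, at tip z ≈ 61 mm, which is where the knob's top (62 mm) should be. I'll retreat upward and check.

```bash
python3 -m handwheel '[[0,0,-5,0,0,0],[0,0,-35,0,0,0],[0,0,-45,0,0,0],[0,-45,-40,0,0,0],[0,-45,0,0,0,0],[0,-45,0,0,0,0],[0,-45,0,0,0,0],[0,0,0,0,0,0],[0,0,0,0,0,0]]'
python3 - <<'E'
from h import *
from rig import r
state(r.sense())
f=r.grab_frame('side');f2=r.grab_frame('top')
c,x,y=jig();k=c+y*-.055-x*.046
for g in(f,f2):
    P=cloud(g);d=(g['frame'].max(-1)<50)&(P[...,2]>.03)&(P[...,2]<.07)&(np.hypot(P[...,0]-k[0],P[...,1]-k[1])<.022);print('knob',d.sum(),tj(P[d].mean(0)) if d.any() else '')
    print('expected px',proj(g,[*k,.051]))
u,v=proj(f,[.51,.1,.05])[0].astype(int);a,b=max(v-75,0),max(u-100,0)
A=cv2.resize(f['frame'][a:a+150,b:b+130,::-1],(390,450));B=cv2.resize(f2['frame'][175:295,190:375,::-1],(390,253));B=cv2.copyMakeBorder(B,0,197,0,0,0)
cv2.imwrite('pics/s3.png',np.hstack([A,B]))
E
```

```text
time: 11.75
tcp_pos: [0.41, -0.0828, 0.1781]
tool_rot: [0.157, 0.988, 0.0, 0.001]
force: [0.2, 0.0, 0.3]
width: 0.0004
t 11.75 tcp in jig mm [ -44.3 -227.9  178.1] F jig [0.2 0.1 0.3] toolx/y ang from jig +y deg [np.float64(89.8), np.float64(-0.2)] w 0.0004190322312182893
knob 67 [-46.8 -59.   56.7]
expected px [[240.23767615 253.34300805]]
knob 83 [-45.5 -54.3  59.4]
expected px [[300.68724099 263.54543945]]
```

View pics/s3.png

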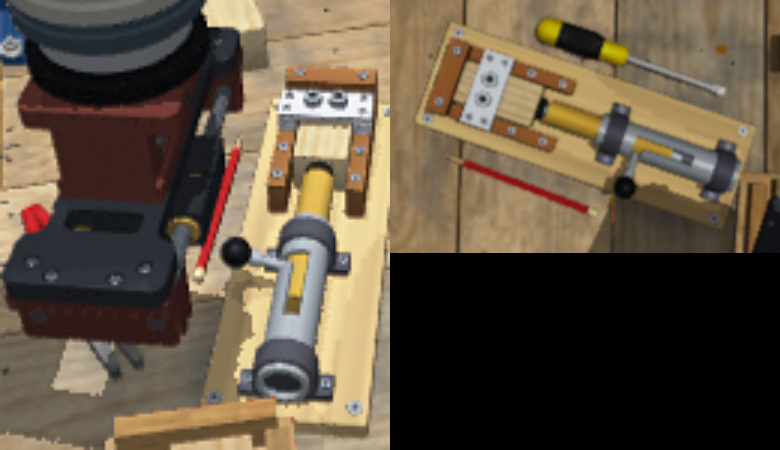

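The knob lies at the end of the side leg (side crop (235,250), top crop (625,187)). The nose is on the offcut, the tools look undisturbed, and the gripper is clear. Handing in.

```bash
python3 -c "
from rig import r
print(r.close_job(), r.sense()['time'])"
```

```text
the job is handed in; nothing more can be done
the job is handed in; nothing more can be done
```

The clamp bolt is locked and the job is handed in, at about 12 s on the robot's clock. No verdict is reported.

**What I did:** With closed fingertips I pushed the knob along the slot until it hit the hard stop at the corner (about 19 N). I then pushed it sideways from the +x side and pressed it down into the side leg to its end (about 21 N), and lifted clear.

**Last checks:**
- **Handle:** The top view put the knob at jig x -45.5 mm and y -54.3 mm, against the expected -46 and -55. The tip stopped at 61 mm when pressing down, against about 62 mm expected for the knob's top.
- **Side view:** It read the knob's y as -59 mm, about 4 mm off the top view. That camera showed a similar offset before I moved anything, so I put it down to bias.
- **Offcut:** It looks flat in the nest with the bolt's nose on it. I did not measure its gap to the end stop; that it is seated rests on the bolt having reached its hard stop.
- **Tools:** None of the tools I could see in the last pictures looked moved, though I did not measure them. The gripper partly hid the pliers, and the wrench and sanding block were outside those crops.

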